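Scoop ice from the long pan into the round bowl

ROBOT

A 6-joint arm with a two-finger parallel gripper is mounted at the origin on the work surface. World frame = base frame: x ahead of the robot, y to its left, z up, the work surface at z = 0. Lengths are in m, angles in rad, forces in N, time in s.
With the tool pointing down it reaches from about 0.35 to 0.725 m from the base axis. Payload 6 kg.
Tool frame: the origin (TCP) lies at the very end of the fingers, on their centre line; the grasp point (between the pads) lies 19 mm behind it; z points along the fingers, x is the direction in which the jaws open and shut, and the axes are right-handed (so a half turn about z gives the same grasp; the last joint's range is limited). The gripper opens to 85 mm and grips with 20 to 120 N. Pads are 22 mm wide; open, the fingers measure 114 mm over their backs; the gripper's body (76 mm by 85 mm) begins 54 mm behind the grasp point. The pads swing forward as they close: fully open they stand 13 mm farther back than shut.
Start: joints at [1.655, 0.04, 0.085, 0, -1.615, -0.334], TCP at [0.148, 0.581, 0.231] pointing down, gripper open.
Joint ranges: [-2.56, 2.56], [-1.29, 2.01], [-1.08, 1.49], [-3.29, 1.98], [-2.81, -0.18], [-2.99, 2.99]. Speed limits (rad/s): [2.57, 2.57, 3.01, 3.14, 3.14, 3.14].

INTERFACE

Orientations are given as a 3x3 rotation matrix whose columns are the frame's x, y, z axes.
In Python, from station import ctrl gives the robot as it stands.
- The arm moves only by the tool play_rows, never from a script. Its argument "series" is a list of rows, each a list of 6 numbers: the shift along the world's x, y, z in units of 50 mm (1.0 is 50 mm), then the turn, a rotation vector about the world's x, y, z in units of 8 degrees (1.0 is 8 degrees). In form: [[dx, dy, dz, ax, ay, az], ...]. A call has 1 to 20 rows; each row shifts and turns the commanded pose from where the row before left it; what a row does not reach is not made up. A row lasts 1/8 s, in which the tool goes at most 62.5 mm and 10.7 degrees, less where a joint would pass 70% of its speed; a pose out of reach is approached as far as the arm can. A call is refused whole if a number of a shift passes 1 or a number of a turn 1, either way. A call with a gripper value outside its range is refused whole. "hand" is the finger opening in mm, from 0 to 85.4, set as the call begins (left out, the last holds). The fingers move at their own pace and stop on an object; the grip force is fixed at half the most. Time passes only in rows, so rows that do not move let the fingers close. It gives the time, the measured TCP pose, the force and the opening at its end, in the units of the state.
- ctrl.state(): the state, without advancing time (a new reading comes with each control period).
- ctrl.get_image(name): name is "scene" or "top"; returns the picture (400x640x3 uint8, red, green, blue); there is no depth.
- ctrl.camera_params(name): a dict with "fov_y" (degrees; the focal length in pixels is half the picture's height over the tangent of half this angle, whatever the lens; pixels are square), "cx", "cy" (the principal point, pixels), "R" (3x3) and "t" (3): a world point X has camera coordinates R X + t. Camera axes: x right, y down, z forward; pixel columns grow to the right and rows downward; lengths in m; the calibration is good to about 2 mm. A picture is of the moment at which its call begins. camera_params takes no time and is no camera call.
- ctrl.close_job(): hands the job in, once; it reports no verdict.
The state is a dict: "t": time; "q": joint angles; "dq": joint speeds; "tau": joint torques, N m; "tcp_pos": TCP position; "eef_rot": TCP orientation; "force": force on the tool from outside, world axes, zero at the start; "ft_torque": the same for the moment, N m; "grip_width": finger opening in m.
Only numpy, scipy, OpenCV 4.12 (cv2) and the standard library are available. Lean on these libraries where they do the work, as an engineer would, in place of code of your own. Each camera call takes 0.05 s, during which the arm holds its last target. There are 200 camera calls.

TASK

Using the scoop, take up ice cubes from the long steel pan and tip them into the round steel bowl: at least two of the three cubes must end up lying in the bowl, and the gripper itself must not touch the ice. Leave the bowl standing upright and set the scoop down level, right way up, on the open counter outside the pan.

Things in the scene. Friction and masses are not known exactly. Their poses are not given: they have to be found in the camera images.
- scoop_grip (a point): Centre of the black plastic grip bar of the ice scoop (loose, 160 g). The bar, 24 mm wide (y) and 22 mm high, lies along the scoop's x from 45 mm before to 70 mm behind this point, carried by a strut at its back end, 90 mm clear above the bed. This point is 115 mm above the scoop's underside and 60 mm behind its front lip; z is up, the open mouth faces -x. Grip across y from above, 40 N or more.
- scoop_bed (a point): Point 18 mm above the underside of the scoop, over the middle of its bed and under the grip centre; same axes. The scoop is an aluminium shovel standing flat: bed 120 mm long (x), 116 mm wide (y, 111 inside), sheet 2.5 mm, open lip at -x, back wall at +x 60 mm high, sides 45 mm high, 24 mm over the front 30 mm. Cubes in the scoop lie within 60 mm of this point.
- pan: Long steel pan with the ice, fixed on the counter: outside 325 mm (x) by 176 mm (y), 65 mm high, walls and floor 3 mm. Origin: centre of its underside. Its x points away from the robot, within 8 degrees. The ice lies in the near (-x) half; the scoop fits on the floor of the far half, mouth to the robot. Drawn level along the floor up to the near wall it slides under the cubes.
- bowl: Round open steel bowl, loose, 600 g: 180 mm across at the rim, 144 mm at the foot, 85 mm high, walls 3 mm, floor 4 mm. Origin: centre of its underside, on the counter. It stands far left or far right on the counter; a square steel tub of like size, 85 mm high, not to be used, stands on the other side.
- ice1: Ice cube, loose, 30 mm with rounded edges, 25 g, very slippery (friction about 0.15 on everything). Origin: its centre. Starts flat on the pan's floor within 35 mm of the pan's long centre line, nearest to the robot, by the near wall.
- ice2: Ice cube, loose, 30 mm with rounded edges, 25 g, very slippery (friction about 0.15 on everything). Origin: its centre. Starts flat on the pan's floor within 35 mm of the pan's long centre line, second from the near wall.
- ice3: Ice cube, loose, 30 mm with rounded edges, 25 g, very slippery (friction about 0.15 on everything). Origin: its centre. Starts flat on the pan's floor within 35 mm of the pan's long centre line, third from the near wall; farthest from the robot.
Mind the look-alikes: they are no part of the job. What is shaped like the ice1 but brown or turquoise is not meant.

How it is judged:
By the outcome, as a careful person would: the job done as asked, in the order asked, and still so for the second after the job is handed in, with the robot touching nothing.
It also fails if it takes over 62 s, if anything falls off the work surface, if the arm or the gripper's body presses on something with over 40 N, if the wrist force passes 120 N, or if a joint passes its speed limit or range.

## Working session

There is one attempt and no reset: what is moved stays moved. The work goes in short steps, Python scripts to look and compute and a tool call to move; the robot and the scene stay as the last step left them, time stands still between calls to the robot, and variables do not carry over. Pictures are saved under pics/ and viewed, about 8 in all and at most 12, crops included, and the job is handed in when it is done.

Besides the shell and the picture viewer there is one more tool, called after "Call:" as name(argument=value, ...), one argument or row to a line, values as JSON. play_rows: Moves the arm, as the interface text tells. Its arguments: {"type":"object","properties":{"series":{"type":"array","items":{"type":"array","items":{"type":"number"}}},"hand":{"type":"number"}},"required":["series"]}

```bash
mkdir -p pics
cat > h.py <<'E'
import numpy as np, cv2
from station import ctrl
def snap(n,f,crop=None,s=1):
    im=ctrl.get_image(n)[:,:,::-1].copy()
    cv2.imwrite(f'pics/{f}_full.png',im)
    if crop: x0,y0,x1,y1=crop; im=im[y0:y1,x0:x1]
    if s!=1: im=cv2.resize(im,None,fx=s,fy=s,interpolation=cv2.INTER_CUBIC)
    cv2.imwrite(f'pics/{f}.png',im)
def cam(n):
    c=ctrl.camera_params(n); f=200/np.tan(np.radians(c['fov_y'])/2)
    return f,c['cx'],c['cy'],np.array(c['R']),np.array(c['t'])
def w(n,u,v,z):
    f,cx,cy,R,t=cam(n); d=R.T@np.array([(u-cx)/f,(v-cy)/f,1]); C=-R.T@t
    return C+d*(z-C[2])/d[2]
def px(n,X):
    f,cx,cy,R,t=cam(n); p=R@np.array(X)+t; return np.array([f*p[0]/p[2]+cx,f*p[1]/p[2]+cy])
E
python3 - <<'E'
from h import *
snap('top','top0');snap('scene','sc0')
for n in('top','scene'):
    f,cx,cy,R,t=cam(n);print(n,f,cx,cy,-R.T@t,R.round(3).tolist())
s=ctrl.state();print(s['tcp_pos'],s['eef_rot'],s['grip_width'],s['t'])
E
```

```text
top 480.1695857219108 315.9012808463937 200.2815272386476 [ 0.26087002 -0.02296914  1.10589838] [[-0.012, -1.0, -0.0], [-0.974, 0.012, -0.226], [0.226, -0.002, -0.974]]
scene 500.7502770118493 326.5632002853149 199.9539339068256 [ 0.87122715 -0.4306047   1.01487597] [[0.736, 0.677, 0.005], [0.569, -0.615, -0.546], [-0.366, 0.405, -0.838]]
[0.14818615 0.58110301 0.23037678] [[-2.47212562e-01 -9.68961237e-01 -2.64445776e-04]
 [-9.68959929e-01  2.47212664e-01 -1.59847240e-03]
 [ 1.61423214e-03 -1.38925098e-04 -9.99998687e-01]] 0.08541753269715613 0.1
```

View pics/top0.png

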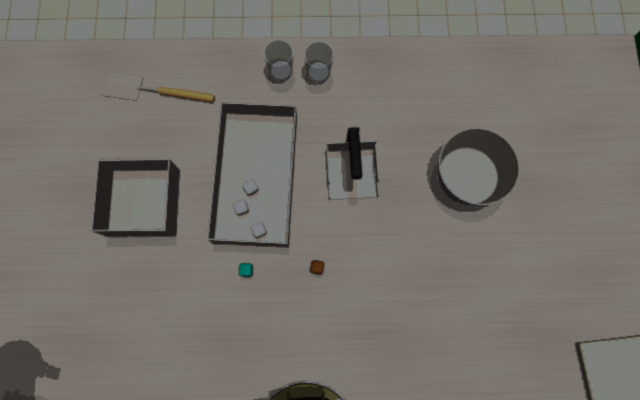

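View pics/sc0.png

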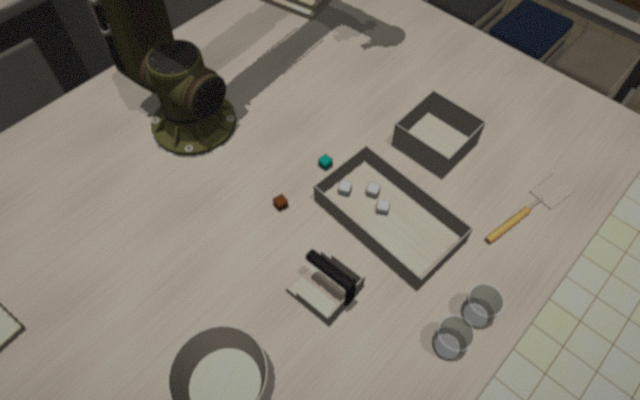

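The top view shows the pan (corners about 222,105 / 297,107 / 290,245 / 211,243), with white ice at (250,187), (241,207) and (259,229). The scoop grip is the black bar at (354,155), its mouth down towards the robot. The round bowl is at (472,172). Look-alikes: square tub (135,200), turquoise cube (246,270), brown cube (317,267), glasses and spatula at the top. I choose the white cubes, the round bowl and the aluminium scoop. Next is a close crop.

Run:
```python
from h import *
im=cv2.imread('pics/top0_full.png')[95:255,205:395]
im=cv2.resize(im,None,fx=4,fy=3.75,interpolation=cv2.INTER_CUBIC)
im=cv2.convertScaleAbs(im,alpha=1.4,beta=20);cv2.imwrite('pics/c1.png',im)
im=cv2.imread('pics/sc0_full.png')[230:400,160:380]
im=cv2.resize(im,None,fx=3.5,fy=3.5,interpolation=cv2.INTER_CUBIC)
im=cv2.convertScaleAbs(im,alpha=1.4,beta=20);cv2.imwrite('pics/c2.png',im)
```

```text
(no output)
```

View pics/c1.png

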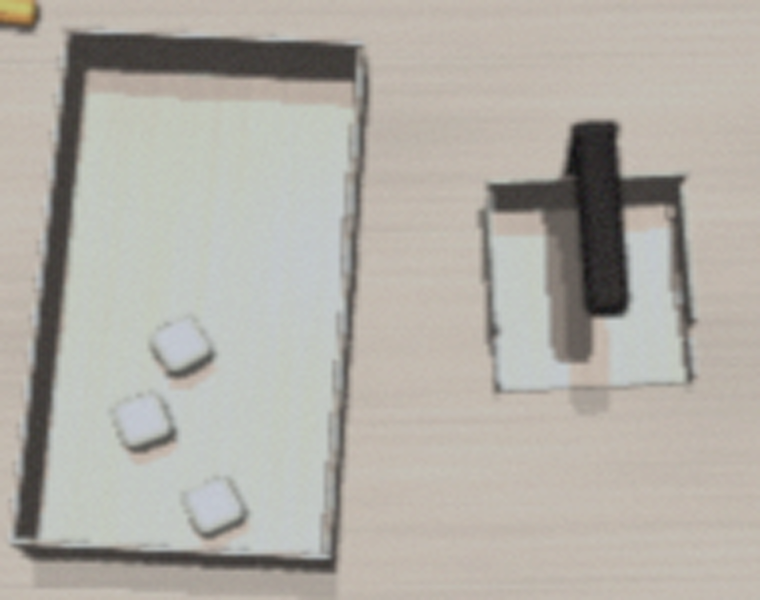

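View pics/c2.png

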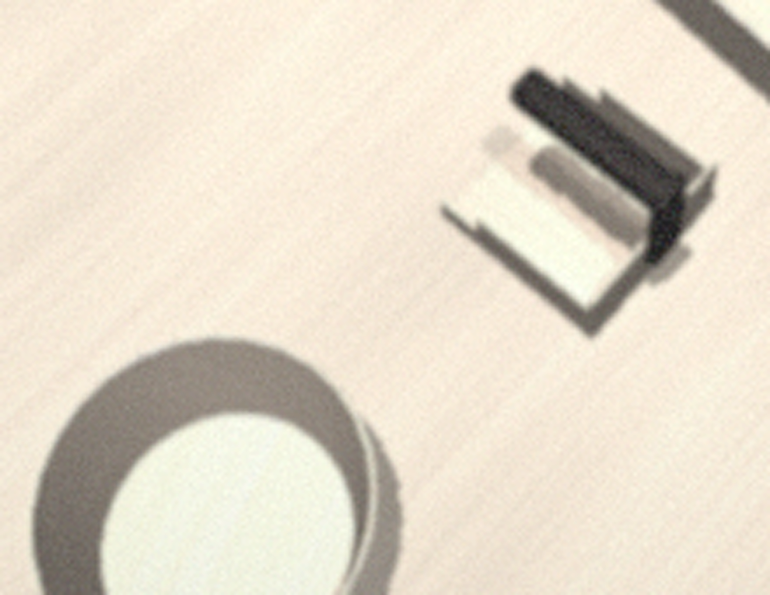

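Crop 1 shows the three white cubes at (183,342), (143,418) and (214,502), all clear of the pan walls. The scoop lip runs (497,390)-(691,381), and the bar top runs (594,123)-(606,308). Crop 2 confirms the round bowl and the scoop with its mouth towards the robot.

Run:
```python
from h import *
np.set_printoptions(precision=4,suppress=True)
T=lambda a,b,z: w('top',205+(a+.5)/4-.5,95+(b+.5)/3.75-.5,z)
P=[T(*c,.065) for c in[(70,33),(361,44),(331,558),(15,541)]]
TL,TR,BR,BL=P;print('pan',P,np.mean(P,0)); print(np.linalg.norm(TL-TR),np.linalg.norm(BL-BR),np.linalg.norm(TL-BL),np.linalg.norm(TR-BR))
d=(TL+TR-BL-BR);yaw=np.degrees(np.arctan2(d[1],d[0]));print('panyaw',yaw)
L,R=T(497,390,.002),T(691,381,.002);print('lip',L,R,np.linalg.norm(L-R)); e=L-R;print(np.degrees(np.arctan2(-e[0],e[1])))
F,B=T(606,310,.126),T(594,123,.126);print('bar',F,B,np.linalg.norm(F-B),np.degrees(np.arctan2((B-F)[1],(B-F)[0])))
print('grip from bar',F+(B-F)*45/115,'from lip',(L+R)/2)
for c in[(184,340),(143,416),(214,500)]:print('ice',T(*c,.033))
# bowl from scene & top
im=cv2.imread('pics/top0_full.png')
im=cv2.resize(im[120:220,425:530],None,fx=5,fy=5,interpolation=cv2.INTER_CUBIC);cv2.imwrite('pics/c3.png',cv2.convertScaleAbs(im,alpha=1.4,beta=20))
```

```text
pan [array([0.7367, 0.1908, 0.065 ]), array([0.7273, 0.021 , 0.065 ]), array([0.4062, 0.038 , 0.065 ]), array([0.4182, 0.2106, 0.065 ])] [0.5721 0.1151 0.065 ]
0.1700708317059839 0.17301869928871574 0.31908056752570024 0.3215203615043959
panyaw -3.294623837098407
lip [ 0.5202 -0.0562  0.002 ] [ 0.5246 -0.1709  0.002 ] 0.11485087241872215
2.218089143811344
bar [ 0.5368 -0.111   0.126 ] [ 0.6492 -0.108   0.126 ] 0.1124587217715438 1.5517367708647112
grip from bar [ 0.5808 -0.1098  0.126 ] from lip [ 0.5224 -0.1136  0.002 ]
ice [0.5467 0.125  0.033 ]
ice [0.4991 0.1475 0.033 ]
ice [0.4467 0.1061 0.033 ]
```

View pics/c3.png

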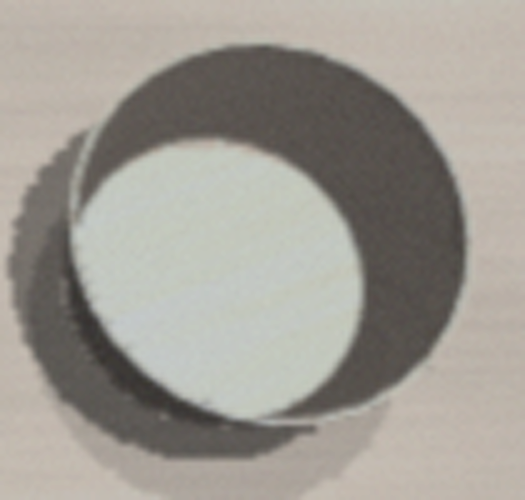

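Crop 3: the bowl rim spans columns 70-467 and rows 44-424, so its centre is about (268,234) in the crop. Now I reach above the scoop grip, at about (0.581,-0.111).

Call:
play_rows(
  series=[
    [0.43,-0.69,0,0,0,0.1],
    [0.43,-0.69,0,0,0,0.1],
    [0.43,-0.69,0,0,0,0.1],
    [0.43,-0.69,0,0,0,0.1],
    [0.43,-0.69,0,0,0,0.1],
    [0.43,-0.69,0,0,0,0.1],
    [0.43,-0.69,0,0,0,0.1],
    [0.43,-0.69,0,0,0,0.1],
    [0.43,-0.69,0,0,0,0.1],
    [0.43,-0.69,0,0,0,0.1],
    [0.43,-0.69,0,0,0,0.1],
    [0.43,-0.69,0,0,0,0.1],
    [0.43,-0.69,0,0,0,0.1],
    [0.43,-0.69,0,0,0,0.1],
    [0.43,-0.69,0,0,0,0.1],
    [0.43,-0.69,0,0,0,0.1],
    [0.43,-0.69,0,0,0,0.1],
    [0.43,-0.69,0,0,0,0.1],
    [0.43,-0.69,0,0,0,0.1],
    [0.43,-0.69,0,0,0,0.1],
  ],
  hand=85,
)

```text
t: 2.6
tcp_pos: [0.5787, -0.1098, 0.2307]
eef_rot: [[0.03, -1.0, -0.001], [-1.0, -0.03, 0.0], [-0.0, 0.001, -1.0]]
force: [0.3, 1.0, -0.1]
grip_width: 0.0847
```

```bash
cat >> h.py <<'E'
def st():
    s=ctrl.state();R=np.array(s['eef_rot']);p=np.array(s['tcp_pos'])
    print('t',round(s['t'],2),'tcp',p.round(4),'yaw',np.degrees(np.arctan2(R[1,0],R[0,0])).round(2),'z',R[:,2].round(3),'q',np.round(s['q'],2),'F',np.round(s['force'],1),'w',round(s['grip_width'],4))
E
python3 - <<'E'
from h import *
st()
print('bowl',w('top',425+268.5/5-.5,120+234.5/5-.5,.085))
for a,b in[(70,234),(467,234),(268,44),(268,424)]:print(w('top',425+a/5,120+b/5,.085).round(4))
E
```

```text
t 2.6 tcp [ 0.5787 -0.1098  0.2307] yaw -88.29 z [-0.001  0.    -1.   ] q [ 0.15  0.01  0.05 -0.   -1.61  1.45] F [ 0.3  1.  -0.1] w 0.0847
bowl [ 0.5701508  -0.38622247  0.085     ]
[ 0.5703 -0.2992  0.085 ]
[ 0.5681 -0.4753  0.085 ]
[ 0.6587 -0.3949  0.085 ]
[ 0.483  -0.3794  0.085 ]
```

Call:
play_rows(
  series=[
    [0.05,-0.02,-0.5,0,0,0],
    [0,0,-0.5,0,0,0],
    [0,0,-0.5,0,0,0],
    [0,0,-0.5,0,0,0],
    [0,0,-0.4,0,0,0],
    [0,0,-0.29,0,0,0],
    [0,0,0,0,0,0],
  ],
)

```text
t: 3.48
tcp_pos: [0.5802, -0.1096, 0.0956]
eef_rot: [[0.029, -1.0, -0.002], [-1.0, -0.029, -0.0], [0.0, 0.002, -1.0]]
force: [0.2, 0.3, 0.9]
grip_width: 0.0851
```

Call:
play_rows(
  series=[
    [0,0,0,0,0,0],
    [0,0,0,0,0,0],
    [0,0,0,0,0,0],
    [0,0,0,0,0,0],
    [0,0,0,0,0,0],
    [0,0,0,0,0,0],
  ],
  hand=0,
)

```text
t: 4.22
tcp_pos: [0.5812, -0.1097, 0.0975]
eef_rot: [[0.03, -1.0, 0.001], [-1.0, -0.03, -0.0], [0.0, -0.001, -1.0]]
force: [0.2, 0.8, 4.4]
grip_width: 0.0229
```

Run:
```python
from h import *
st();snap('top','g1',(300,100,420,220),5)
```

```text
t 4.22 tcp [ 0.5812 -0.1097  0.0975] yaw -88.3 z [ 0.001 -0.    -1.   ] q [ 0.15  0.04 -0.16  0.   -1.37  1.45] F [0.2 0.8 4.4] w 0.0229
```

View pics/g1.png

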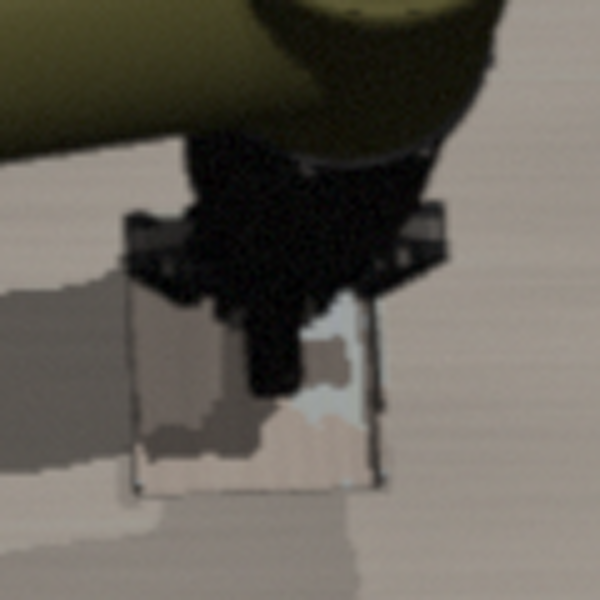

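The scoop is gripped (width 23 mm) and square. Lifting it and carrying it over the far half of the pan.

Call:
play_rows(
  series=[
    [0,0,0.2,0,0,0],
    [0,0,0.5,0,0,0],
    [0,0,0.5,0,0,0],
    [0,0,0.5,0,0,0],
    [0,0,0.5,0,0,0],
    [0.11,0.376,0,0,0,-0.052],
    [0.11,0.376,0,0,0,-0.052],
    [0.11,0.376,0,0,0,-0.052],
    [0.11,0.376,0,0,0,-0.052],
    [0.11,0.376,0,0,0,-0.052],
    [0.11,0.376,0,0,0,-0.052],
    [0.11,0.376,0,0,0,-0.052],
    [0.11,0.376,0,0,0,-0.052],
    [0.11,0.376,0,0,0,-0.052],
    [0.11,0.376,0,0,0,-0.052],
    [0.11,0.376,0,0,0,-0.052],
    [0.11,0.376,0,0,0,-0.052],
    [0,0,0,0,0,0],
    [0,0,0,0,0,0],
  ],
)

```text
t: 6.65
tcp_pos: [0.6468, 0.116, 0.2067]
eef_rot: [[-0.058, -0.998, -0.0], [-0.998, 0.058, -0.0], [0.0, 0.0, -1.0]]
force: [-0.5, 0.7, -1.0]
grip_width: 0.0229
```

Run:
```python
from h import *
st();snap('top','g2',(190,90,330,260),3.5);snap('scene','s2')
```

```text
t 6.65 tcp [0.6468 0.116  0.2067] yaw -93.3 z [-0. -0. -1.] q [ 0.48  0.19  0.2   0.   -1.58  1.03] F [-0.5  0.7 -1. ] w 0.0229
```

View pics/g2.png

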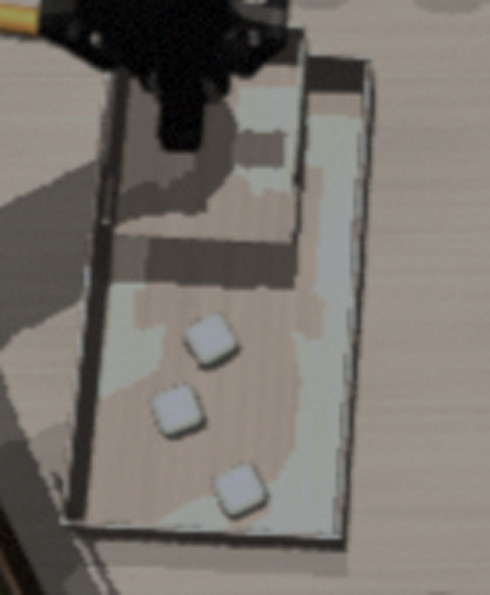

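The scoop hangs over the far half of the pan, lip at (117,235)-(297,243) in the crop, and the cubes are clear in the near half. Checking the lip against the tool.

Run:
```python
from h import *
T=lambda a,b,z: w('top',190+(a+.5)/3.5-.5,90+(b+.5)/3.5-.5,z)
L,R=T(114,235,.110),T(297,242,.110);c=np.array([.572,.115,0]);xh=np.array([.9983,-.0575,0]);yh=np.array([.0575,.9983,0])
m=(L+R)/2
for p in(L,R,m,np.array([.6468,.116,0])):print(p.round(4),((p-c)@xh).round(4),((p-c)@yh).round(4))
print(np.linalg.norm(L-R))
for q in [(66,521),(342,540),(370,62)]:p=T(*q,.065);print(((p-c)@xh).round(4),((p-c)@yh).round(4))
```

```text
[0.5911 0.1773 0.11  ] 0.0155 0.0633
[0.5852 0.0636 0.11  ] 0.0161 -0.0506
[0.5881 0.1205 0.11  ] 0.0158 0.0064
[0.6468 0.116  0.    ] 0.0746 0.0053
0.11389779999136622
-0.1581 0.0864
-0.1622 -0.0864
0.158 -0.0862
```

Call:
play_rows(
  series=[
    [0,0,-0.4,0,0,0],
    [0,0,-0.4,0,0,0],
    [0,0,-0.4,0,0,0],
    [0,0,-0.4,0,0,0],
    [0,0,-0.25,0,0,0],
    [0,0,-0.15,0,0,0],
    [0,0,-0.06,0,0,0],
    [0,0,0,0,0,0],
    [0,0,0,0,0,0],
  ],
)

```text
t: 7.88
tcp_pos: [0.6471, 0.1161, 0.1046]
eef_rot: [[-0.058, -0.998, 0.001], [-0.998, 0.058, 0.0], [-0.0, -0.001, -1.0]]
force: [-0.3, 0.6, -1.0]
grip_width: 0.0228
```

Call:
play_rows(
  series=[
    [0,0,-0.03,0,0,0],
    [0,0,-0.03,0,0,0],
    [0,0,0,0,0,0],
    [0,0,0,0,0,0],
  ],
)

```text
t: 8.38
tcp_pos: [0.6468, 0.116, 0.1008]
eef_rot: [[-0.058, -0.998, -0.0], [-0.998, 0.058, -0.0], [0.0, -0.0, -1.0]]
force: [-0.2, 0.3, -1.7]
grip_width: 0.0231
```

Call:
play_rows(
  series=[
    [0,0,-0.02,0,0,0],
    [0,0,0,0,0,0],
    [0,0,0,0,0,0],
  ],
)

```text
t: 8.75
tcp_pos: [0.647, 0.116, 0.1005]
eef_rot: [[-0.058, -0.998, 0.001], [-0.998, 0.058, -0.0], [-0.0, -0.001, -1.0]]
force: [-3.2, 0.8, 4.2]
grip_width: 0.0233
```

Call:
play_rows(
  series=[
    [0,0,-0.02,0,0,0],
    [0,0,0,0,0,0],
    [0,0,0,0,0,0],
  ],
)

```text
t: 9.12
tcp_pos: [0.6471, 0.116, 0.1005]
eef_rot: [[-0.057, -0.998, 0.002], [-0.998, 0.057, -0.0], [-0.0, -0.002, -1.0]]
force: [-3.8, 0.5, 7.3]
grip_width: 0.0228
```

Call:
play_rows(
  series=[
    [-0.16,0.009,0,0,0,0],
    [-0.16,0.009,0,0,0,0],
    [-0.16,0.009,0,0,0,0],
    [-0.16,0.009,0,0,0,0],
    [-0.16,0.009,0,0,0,0],
    [-0.16,0.009,0,0,0,0],
    [-0.16,0.009,0,0,0,0],
    [-0.16,0.009,0,0,0,0],
    [-0.16,0.009,0,0,0,0],
    [-0.16,0.009,0,0,0,0],
    [-0.16,0.009,0,0,0,0],
    [-0.16,0.009,0,0,0,0],
    [-0.16,0.009,0,0,0,0],
    [-0.16,0.009,0,0,0,0],
    [-0.16,0.009,0,0,0,0],
    [-0.16,0.009,0,0,0,0],
    [-0.16,0.009,0,0,0,0],
    [-0.16,0.009,0,0,0,0],
    [-0.16,0.009,0,0,0,0],
    [0,0,0,0,0,0],
  ],
)

```text
t: 11.62
tcp_pos: [0.4959, 0.1249, 0.1005]
eef_rot: [[-0.057, -0.998, 0.004], [-0.998, 0.057, 0.001], [-0.001, -0.004, -1.0]]
force: [2.3, 0.4, 6.4]
grip_width: 0.023
```

Run:
```python
from h import *
st();snap('top','g3',(190,90,330,260),3.5)
```

```text
t 11.62 tcp [0.4959 0.1249 0.1005] yaw -93.27 z [ 0.004  0.001 -1.   ] q [ 0.64 -0.18 -0.36  0.   -1.38  0.87] F [2.3 0.4 6.4] w 0.023
```

View pics/g3.png

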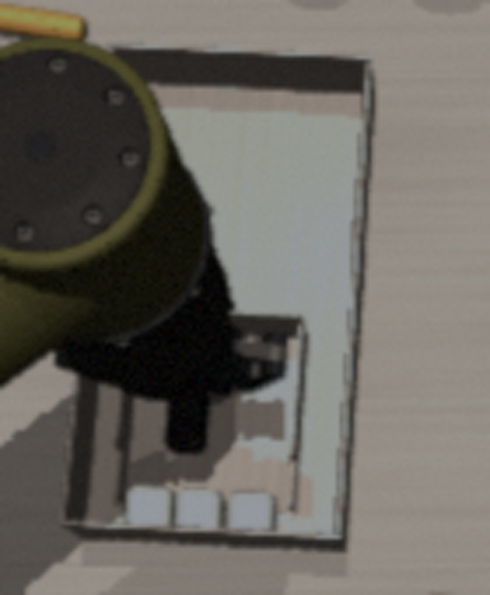

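All three cubes line up against the near wall at (150,507), (199,508) and (250,511), inside the scoop's width. Pushing the lip under them.

Call:
play_rows(
  series=[
    [-0.08,0.005,0,0,0,0],
    [-0.08,0.005,0,0,0,0],
    [-0.08,0.005,0,0,0,0],
    [-0.08,0.005,0,0,0,0],
    [-0.08,0.005,0,0,0,0],
    [-0.05,0,0,0,0,0],
    [0,0,0,0,0,0],
    [0,0,0,0,0,0],
  ],
)

```text
t: 12.68
tcp_pos: [0.4739, 0.1261, 0.1006]
eef_rot: [[-0.057, -0.998, 0.005], [-0.998, 0.057, 0.001], [-0.001, -0.005, -1.0]]
force: [3.5, -0.1, 6.6]
grip_width: 0.0235
```

Call:
play_rows(
  series=[
    [-0.03,0,0,0,0,0],
    [-0.03,0,0,0,0,0],
    [0,0,0,0,0,0],
  ],
)

```text
t: 13.05
tcp_pos: [0.4724, 0.1263, 0.1014]
eef_rot: [[-0.057, -0.998, 0.009], [-0.998, 0.057, 0.002], [-0.002, -0.008, -1.0]]
force: [9.3, -1.1, 5.1]
grip_width: 0.023
```

Run:
```python
from h import *
st();snap('top','g4',(190,190,310,260),6)
```

```text
t 13.05 tcp [0.4724 0.1263 0.1014] yaw -93.27 z [ 0.009  0.002 -1.   ] q [ 0.68 -0.25 -0.42  0.   -1.39  0.84] F [ 9.3 -1.1  5.1] w 0.023
```

View pics/g4.png

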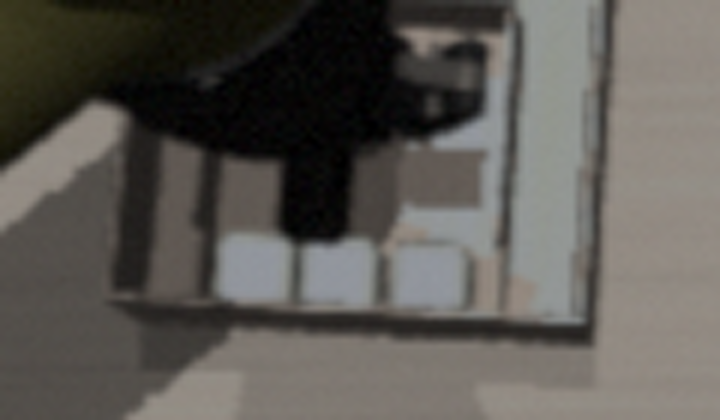

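All three cubes now lie on the bed, at about (253,265), (339,272) and (430,277), with the lip against the wall. Tilting the mouth up 20°, then lifting.

Call:
play_rows(
  series=[
    [0.07,-0.004,0.037,0.014,0.25,0],
    [0.07,-0.004,0.037,0.014,0.25,0],
    [0.07,-0.004,0.037,0.014,0.25,0],
    [0.07,-0.004,0.037,0.014,0.25,0],
    [0.07,-0.004,0.037,0.014,0.25,0],
    [0.07,-0.004,0.037,0.014,0.25,0],
    [0.07,-0.004,0.037,0.014,0.25,0],
    [0.07,-0.004,0.037,0.014,0.25,0],
    [0.07,-0.004,0.037,0.014,0.25,0],
    [0.07,-0.004,0.037,0.014,0.25,0],
    [0,0,0,0,0,0],
    [0,0,0,0,0,0],
  ],
)

```text
t: 14.6
tcp_pos: [0.5039, 0.1237, 0.1165]
eef_rot: [[-0.058, -0.938, -0.343], [-0.998, 0.054, 0.019], [0.001, 0.343, -0.939]]
force: [-1.3, -0.1, -1.1]
grip_width: 0.023
```

Call:
play_rows(
  series=[
    [0,0,0.1,0,0,0],
    [0,0,0.2,0,0,0],
    [0,0,0.3,0,0,0],
    [0,0,0.3,0,0,0],
    [0,0,0.3,0,0,0],
    [0,0,0.3,0,0,0],
    [0,0,0.3,0,0,0],
    [0,0,0.3,0,0,0],
    [0,0,0.2,0,0,0],
    [0,0,0.1,0,0,0],
    [0,0,0,0,0,0],
  ],
)

```text
t: 15.98
tcp_pos: [0.5044, 0.1238, 0.2373]
eef_rot: [[-0.057, -0.938, -0.342], [-0.998, 0.054, 0.019], [0.001, 0.342, -0.94]]
force: [0.5, -0.2, -1.7]
grip_width: 0.0232
```

Run:
```python
from h import *
st();a=ctrl.get_image('top')[:,:,::-1];b=ctrl.get_image('scene')[:,:,::-1]
cv2.imwrite('pics/g5.png',cv2.resize(np.vstack([a[90:260,190:390],b[120:290,250:450]]),None,fx=1.75,fy=1.75))
```

```text
t 15.97 tcp [0.5044 0.1238 0.2373] yaw -93.3 z [-0.342  0.019 -0.94 ] q [ 0.49  0.13  0.22 -0.19 -1.96  0.97] F [ 0.5 -0.2 -1.7] w 0.0232
```

View pics/g5.png

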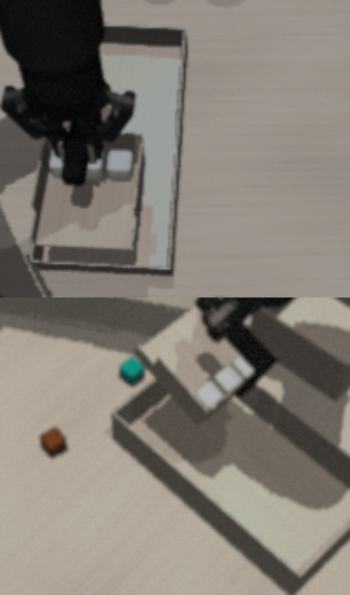

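All three cubes lie against the scoop's back wall and the pan is empty. Carrying them to the bowl while yawing about 58°, so the pour comes from the bowl's left-far side, where the reach allows it.

Call:
play_rows(
  series=[
    [0.056,-0.171,0,0,0,0.152],
    [0.084,-0.257,0,0,0,0.228],
    [0.112,-0.343,0,0,0,0.304],
    [0.112,-0.343,0,0,0,0.304],
    [0.112,-0.343,0,0,0,0.304],
    [0.112,-0.343,0,0,0,0.304],
    [0.112,-0.343,0,0,0,0.304],
    [0.112,-0.343,0,0,0,0.304],
    [0.112,-0.343,0,0,0,0.304],
    [0.112,-0.343,0,0,0,0.304],
    [0.112,-0.343,0,0,0,0.304],
    [0.112,-0.343,0,0,0,0.304],
    [0.112,-0.343,0,0,0,0.304],
    [0.112,-0.343,0,0,0,0.304],
    [0.112,-0.343,0,0,0,0.304],
    [0.112,-0.343,0,0,0,0.304],
    [0.112,-0.343,0,0,0,0.304],
    [0.112,-0.343,0,0,0,0.304],
    [0.112,-0.343,0,0,0,0.304],
    [0.112,-0.343,0,0,0,0.304],
  ],
)

```text
t: 18.58
tcp_pos: [0.612, -0.2073, 0.2367]
eef_rot: [[0.69, -0.68, -0.249], [-0.724, -0.648, -0.237], [-0.0, 0.344, -0.939]]
force: [0.4, 0.3, -1.8]
grip_width: 0.0228
```

Call:
play_rows(
  series=[
    [0.112,-0.343,0,0,0,0.304],
    [0.112,-0.343,0,0,0,0.304],
    [0.112,-0.343,0,0,0,0.304],
    [0.084,-0.257,0,0,0,0.228],
    [0.056,-0.171,0,0,0,0.152],
    [0.056,-0.171,0,0,0,0.152],
    [0,0,0,0,0,0],
    [0,0,0,0,0,0],
  ],
)

```text
t: 19.58
tcp_pos: [0.6387, -0.2875, 0.2373]
eef_rot: [[0.82, -0.538, -0.196], [-0.573, -0.77, -0.281], [0.001, 0.342, -0.94]]
force: [-0.2, -0.8, -1.8]
grip_width: 0.0236
```

Run:
```python
from h import *
st();s=ctrl.state();R=np.array(s['eef_rot']);p=np.array(s['tcp_pos'])
sx=-R[:,1]; up=-R[:,2]
print('scoop x',sx.round(3)); sx=sx if sx[1]>0 else -sx
print('lip',(p-.06*sx-.0975*up).round(4),'level yaw',np.degrees(np.arctan2(sx[1],sx[0])).round(1),'tilt',np.degrees(np.arcsin(-sx[2])).round(1))
```

```text
t 19.57 tcp [ 0.6387 -0.2875  0.2373] yaw -34.93 z [-0.196 -0.281 -0.94 ] q [-0.    0.4   0.37  0.29 -1.74  2.55] F [-0.2 -0.8 -1.8] w 0.0236
scoop x [ 0.538  0.77  -0.342]
lip [ 0.5873 -0.3611  0.1663] level yaw 55.1 tilt 20.0
```

Pose is as planned: the lip is at (0.587,-0.361), inside the bowl circle. Levelling and lowering, then tilting gently about the lip.

Call:
play_rows(
  series=[
    [-0.043,-0.061,-0.074,0.256,-0.179,0],
    [-0.043,-0.061,-0.074,0.256,-0.179,0],
    [-0.043,-0.061,-0.074,0.256,-0.179,0],
    [-0.043,-0.061,-0.074,0.256,-0.179,0],
    [-0.043,-0.061,-0.074,0.256,-0.179,0],
    [-0.043,-0.061,-0.074,0.256,-0.179,0],
    [-0.043,-0.061,-0.074,0.256,-0.179,0],
    [-0.043,-0.061,-0.074,0.256,-0.179,0],
    [0,0,0,0,0,0],
  ],
)

```text
t: 20.7
tcp_pos: [0.6209, -0.3131, 0.2078]
eef_rot: [[0.819, -0.574, 0.001], [-0.574, -0.819, -0.0], [0.001, -0.0, -1.0]]
force: [-0.6, 0.3, -2.0]
grip_width: 0.0231
```

Call:
play_rows(
  series=[
    [-0.0435,-0.062,0.0225,0.205,-0.144,0],
    [-0.0435,-0.062,0.0225,0.205,-0.144,0],
    [-0.0435,-0.062,0.0225,0.205,-0.144,0],
    [-0.0435,-0.062,0.0225,0.205,-0.144,0],
    [-0.0435,-0.062,0.0225,0.205,-0.144,0],
    [-0.0435,-0.062,0.0225,0.205,-0.144,0],
    [-0.0435,-0.062,0.0225,0.205,-0.144,0],
    [-0.0435,-0.062,0.0225,0.205,-0.144,0],
    [-0.0435,-0.062,0.0225,0.205,-0.144,0],
    [-0.0435,-0.062,0.0225,0.205,-0.144,0],
    [-0.0435,-0.062,0.0225,0.205,-0.144,0],
    [-0.0435,-0.062,0.0225,0.205,-0.144,0],
    [-0.0435,-0.062,0.0225,0.205,-0.144,0],
    [-0.0435,-0.062,0.0225,0.205,-0.144,0],
    [-0.0435,-0.062,0.0225,0.205,-0.144,0],
    [0,0,0,0,0,0],
    [0,0,0,0,0,0],
    [0,0,0,0,0,0],
    [0,0,0,0,0,0],
  ],
)

```text
t: 23.08
tcp_pos: [0.5926, -0.3546, 0.2282]
eef_rot: [[0.814, -0.506, 0.285], [-0.581, -0.705, 0.407], [-0.005, -0.497, -0.868]]
force: [0.3, -0.3, -2.4]
grip_width: 0.0235
```

```bash
cat >> h.py <<'E'
def lip():
    st();s=ctrl.state();R=np.array(s['eef_rot']);p=np.array(s['tcp_pos']);sx=-R[:,1];up=-R[:,2]
    print('lip',(p-.06*sx-.0975*up).round(4),'yaw',np.degrees(np.arctan2(sx[1],sx[0])).round(1),'tilt',np.degrees(np.arcsin(-sx[2])).round(1))
E
python3 - <<'E'
from h import *
lip();a=ctrl.get_image('top')[:,:,::-1];b=ctrl.get_image('scene')[:,:,::-1]
cv2.imwrite('pics/g6.png',cv2.resize(np.hstack([a[100:240,400:540],b[260:400,140:310]]),None,fx=2.5,fy=2.5))
E
```

```text
t 23.07 tcp [ 0.5926 -0.3546  0.2282] yaw -35.51 z [ 0.285  0.407 -0.868] q [-0.54  0.3   0.46 -0.52 -1.68  2.99] F [ 0.3 -0.3 -2.4] w 0.0235
lip [ 0.59   -0.3572  0.1138] yaw 54.3 tilt -29.8
```

View pics/g6.png

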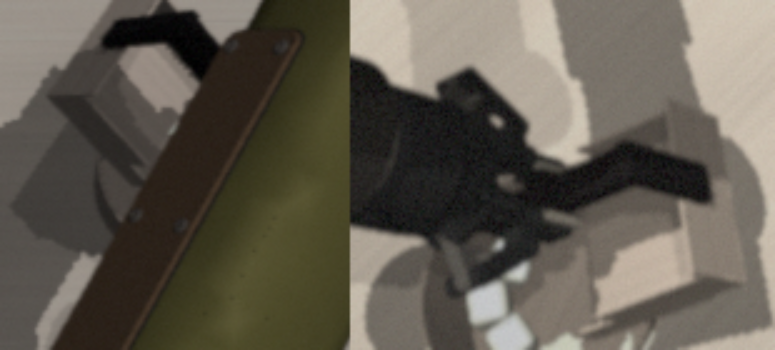

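Run:
```python
from h import *
print('lip px',px('scene',(.59,-.357,.114)),'floor c',px('scene',(.57,-.386,.004)))
s=np.array([.58,.81,0]);y=np.array([-.81,.58,0]);l=np.array([.59,-.357,.114])
print('lip ends',px('scene',l+.058*y),px('scene',l-.058*y))
for a,b in[(488,303),(508,332),(515,270)]:
    u,v=140+(a-350)/2.5,260+b/2.5
    p=w('scene',u,v,.025);print(p.round(3),'r from bowl',np.hypot(p[0]-.57,p[1]+.386).round(3))
```

```text
lip px [235.37665874 361.59436875] floor c [225.66783224 381.19479316]
lip ends [231.9952452  330.31437953] [239.00141903 395.1254531 ]
[ 0.534 -0.426  0.025] r from bowl 0.054
[ 0.561 -0.43   0.025] r from bowl 0.044
[ 0.53  -0.396  0.025] r from bowl 0.042
```

The scene view shows three white cubes at (195,381), (203,393) and (206,368) full-image, well past the lip line (u≈232-239). That puts them 42-54 mm from the bowl centre, on its floor. Joint 6 is at its end stop, so I back out along the same path while rising.

Call:
play_rows(
  series=[
    [0.0435,0.062,0.06,-0.205,0.144,0],
    [0.0435,0.062,0.06,-0.205,0.144,0],
    [0.0435,0.062,0.06,-0.205,0.144,0],
    [0.0435,0.062,0.06,-0.205,0.144,0],
    [0.0435,0.062,0.06,-0.205,0.144,0],
    [0.0435,0.062,0.06,-0.205,0.144,0],
    [0.0435,0.062,0.06,-0.205,0.144,0],
    [0.0435,0.062,0.06,-0.205,0.144,0],
    [0.0435,0.062,0.06,-0.205,0.144,0],
    [0.0435,0.062,0.06,-0.205,0.144,0],
    [0.0435,0.062,0.06,-0.205,0.144,0],
    [0.0435,0.062,0.06,-0.205,0.144,0],
    [0.0435,0.062,0.06,-0.205,0.144,0],
    [0.0435,0.062,0.06,-0.205,0.144,0],
    [0.0435,0.062,0.06,-0.205,0.144,0],
    [0,0,0,0,0,0],
  ],
)

```text
t: 25.18
tcp_pos: [0.6255, -0.3076, 0.2729]
eef_rot: [[0.814, -0.581, -0.004], [-0.581, -0.814, -0.004], [-0.0, 0.006, -1.0]]
force: [0.1, -0.2, -1.9]
grip_width: 0.0229
```

Run:
```python
from h import *
lip();print(np.array(ctrl.state()['eef_rot']).round(4))
```

```text
t 25.18 tcp [ 0.6255 -0.3076  0.2729] yaw -35.54 z [-0.004 -0.004 -1.   ] q [-0.17  0.32  0.47  0.01 -1.73  2.69] F [ 0.1 -0.2 -1.9] w 0.0229
lip [ 0.5903 -0.3568  0.1758] yaw 54.5 tilt 0.3
[[ 8.138e-01 -5.812e-01 -3.700e-03]
 [-5.812e-01 -8.137e-01 -4.400e-03]
 [-4.000e-04  5.700e-03 -1.000e+00]]
```

Call:
play_rows(
  series=[
    [-0.0445,0.197,0,0,0,-0.328],
    [-0.0445,0.197,0,0,0,-0.328],
    [-0.0445,0.197,0,0,0,-0.328],
    [-0.0445,0.197,0,0,0,-0.328],
    [-0.0445,0.197,0,0,0,-0.328],
    [-0.0445,0.197,0,0,0,-0.328],
    [-0.0445,0.197,0,0,0,-0.328],
    [-0.0445,0.197,0,0,0,-0.328],
    [-0.0445,0.197,0,0,0,-0.328],
    [-0.0445,0.197,0,0,0,-0.328],
    [-0.0445,0.197,0,0,0,-0.328],
    [-0.0445,0.197,0,0,0,-0.328],
    [-0.0445,0.197,0,0,0,-0.328],
    [-0.0445,0.197,0,0,0,-0.328],
    [-0.0445,0.197,0,0,0,-0.328],
    [-0.0445,0.197,0,0,0,-0.328],
    [-0.0445,0.197,0,0,0,-0.328],
    [-0.0445,0.197,0,0,0,-0.328],
    [-0.0445,0.197,0,0,0,-0.328],
    [-0.0445,0.197,0,0,0,-0.328],
  ],
)

```text
t: 27.68
tcp_pos: [0.5803, -0.1114, 0.2733]
eef_rot: [[0.031, -1.0, -0.005], [-1.0, -0.031, 0.0], [-0.0, 0.005, -1.0]]
force: [0.2, 0.5, -0.6]
grip_width: 0.023
```

Call:
play_rows(
  series=[
    [0,0,0,0,0,0],
    [0,0,-0.4,0,0,0],
    [0,0,-0.4,0,0,0],
    [0,0,-0.4,0,0,0],
    [0,0,-0.4,0,0,0],
    [0,0,-0.4,0,0,0],
    [0,0,-0.4,0,0,0],
    [0,0,-0.4,0,0,0],
    [0,0,-0.3,0,0,0],
    [0,0,-0.2,0,0,0],
    [0,0,0,0,0,0],
    [0,0,0,0,0,0],
  ],
)

```text
t: 29.18
tcp_pos: [0.581, -0.1115, 0.1091]
eef_rot: [[0.033, -0.999, -0.003], [-0.999, -0.033, -0.0], [0.0, 0.004, -1.0]]
force: [-0.1, -0.2, -1.0]
grip_width: 0.0228
```

Run:
```python
from h import *
lip()
```

```text
t 29.18 tcp [ 0.581  -0.1115  0.1091] yaw -88.08 z [-0.003 -0.    -1.   ] q [ 0.15  0.04 -0.14 -0.   -1.4   1.46] F [-0.1 -0.2 -1. ] w 0.0228
lip [ 0.5207 -0.1135  0.0118] yaw 1.9 tilt 0.2
```

Call:
play_rows(
  series=[
    [0,0,-0.1,0,0,0],
    [0,0,-0.06,0,0,0],
    [0,0,-0.04,0,0,0],
    [0,0,-0.03,0,0,0],
    [0,0,0,0,0,0],
    [0,0,0,0,0,0],
  ],
)

```text
t: 29.92
tcp_pos: [0.5811, -0.1114, 0.0983]
eef_rot: [[0.034, -0.999, -0.003], [-0.999, -0.034, -0.001], [0.0, 0.003, -1.0]]
force: [-1.3, 1.6, 4.7]
grip_width: 0.0235
```

Contact (about 5 N). Releasing, rising straight up, then clearing the view to the left.

Call:
play_rows(
  series=[
    [0,0,0,0,0,0],
    [0,0,0,0,0,0],
    [0,0,0,0,0,0],
    [0,0,0,0,0,0],
    [0,0,0,0,0,0],
    [0,0,0,0,0,0],
    [0,0,0.2,0,0,0],
    [0,0,0.4,0,0,0],
    [0,0,0.5,0,0,0],
    [0,0,0.5,0,0,0],
    [0,0,0.5,0,0,0],
    [0,0,0.5,0,0,0],
  ],
  hand=85,
)

```text
t: 31.42
tcp_pos: [0.5806, -0.1116, 0.2296]
eef_rot: [[0.033, -0.999, -0.003], [-0.999, -0.033, -0.0], [0.0, 0.003, -1.0]]
force: [-0.0, 0.1, -0.4]
grip_width: 0.0849
```

Call:
play_rows(
  series=[
    [-0.3,0.7,0,0,0,0],
    [-0.3,0.7,0,0,0,0],
    [-0.3,0.7,0,0,0,0],
    [-0.3,0.7,0,0,0,0],
    [-0.3,0.7,0,0,0,0],
    [-0.3,0.7,0,0,0,0],
    [-0.3,0.7,0,0,0,0],
    [-0.3,0.7,0,0,0,0],
    [-0.3,0.7,0,0,0,0],
    [-0.3,0.7,0,0,0,0],
    [0,0,0,0,0,0],
    [0,0,0,0,0,0],
  ],
)

```text
t: 32.92
tcp_pos: [0.4307, 0.2385, 0.228]
eef_rot: [[0.034, -0.999, -0.004], [-0.999, -0.034, 0.001], [-0.001, 0.004, -1.0]]
force: [-0.9, -0.6, 1.1]
grip_width: 0.0849
```

Run:
```python
from h import *
st();a=ctrl.get_image('top')[:,:,::-1];b=ctrl.get_image('scene')[:,:,::-1]
A=cv2.resize(a[110:230,310:530],None,fx=3,fy=3);B=cv2.resize(b[230:400,150:390],None,fx=1.4,fy=1.4)
B=cv2.copyMakeBorder(B,0,0,0,A.shape[1]-B.shape[1],cv2.BORDER_CONSTANT)
cv2.imwrite('pics/g7.png',np.vstack([A,B]))
```

```text
t 32.92 tcp [0.4307 0.2385 0.228 ] yaw -88.07 z [-0.004  0.001 -1.   ] q [ 0.91 -0.25 -0.19 -0.   -1.63  0.69] F [-0.9 -0.6  1.1] w 0.0849
```

View pics/g7.png

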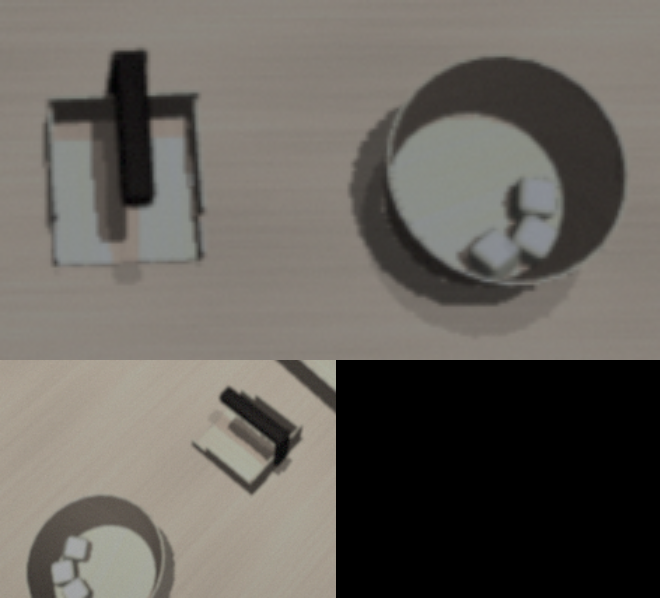

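All three cubes lie in the upright bowl, at crop (537,197), (533,237) and (493,252). The scoop stands flat, right way up, on the open counter at (125,180), and the gripper is clear of everything. Handing in.

```bash
python3 -c "
from station import ctrl
print(ctrl.close_job())"
```

```text
the job is handed in; nothing more can be done
None
```

The job is done and handed in at about 33 s of the 62 s allowed. I scooped all three white cubes from the pan and tipped them into the round bowl. Then I set the scoop down level where it had stood, between the pan and the bowl.

- **Last checks:** the final pictures show three cubes in the upright bowl and the scoop flat and right way up on the open counter. The gripper is open and clear of everything.
- **Forces:** the readings I took at the end of each move never passed about 10 N.
- **One thing off plan:** during the pour, joint 6 reached the end of its range, reading 2.99 rad against a limit of 2.99. The scoop's lip ended about 3–4 mm to one side of the plan and the cubes still landed in the bowl. I backed out along the same path at once.
- **Ice contact:** I kept the fingers on the grip bar throughout and saw no sign of the gripper touching the ice, though I have no direct measurement of that.

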